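# Set the strip shaver to its gauge blade

### The arm

A 6-joint arm with a two-finger parallel gripper is mounted at the origin on the work surface. World frame = base frame: x ahead of the robot, y to its left, z up, the work surface at z = 0. Lengths are in m, angles in rad, forces in N, time in s.
With the tool pointing down it reaches from about 0.3 to 0.95 m from the base axis. Payload 3.1 kg.
Tool frame: the origin (TCP) lies midway between the tips of the shut fingers; the grasp point (between the pads) lies 19 mm behind it; z points along the fingers, y is the direction in which the jaws open and shut (so a half turn about z gives the same grasp; the last joint's range is limited). The gripper opens to 85 mm and grips with 20 to 120 N. Pads are 22 mm wide; open, the fingers measure 114 mm over their backs; the gripper's body (76 mm by 85 mm) begins 54 mm behind the grasp point. The pads swing forward as they close: fully open they stand 13 mm farther back than shut.
Start: joints at [-1.324, 0.308, 1.634, -0, 1.2, -0.07], TCP at [0.195, -0.594, 0.193] pointing down, gripper open.
Joint ranges: [-3.06, 3.06], [-0.79, 1.96], [0.05, 2.63], [-1.19, 4.34], [0.05, 2.64], [-2.94, 2.94]. Speed limits (rad/s): [2.79, 2.79, 3.14, 3.14, 3.14, 3.14].

### API

Orientations are given as [roll, pitch, yaw] about the fixed x, y, z axes, in that order (R = Rz(yaw) Ry(pitch) Rx(roll)).
In Python, from station import ctrl gives the robot as it stands.
- The arm moves only by the shell command python3 -m pendant 'ROWS'. ROWS is JSON, a list that holds one entry, the list of rows, each a list of 7 numbers: the shift along the tool's x, y, z in mm, then the turn, a rotation vector about the tool's x, y, z in degrees, then the closure, from -1 (fully open) to 1 (shut), so that 0 is half open. A call has 1 to 20 rows; each row is the pose to reach, as a shift and turn from the pose commanded when the call began, along the tool's axes at that moment; what a row does not reach only later rows make up. A row lasts 1/8 s, in which the tool goes at most 62.5 mm and 10.7 degrees, less where a joint would pass 70% of its speed; a pose out of reach is approached as far as the arm can. A call with a gripper value outside its range is refused whole. The fingers move at their own pace and stop on an object; the grip force is fixed at half the most. Time passes only in rows, so rows that repeat a pose let the fingers close. It gives the time, the measured TCP pose, the force and the opening at its end, in the units of the state.
- ctrl.get_state(): the state, without advancing time (a new reading comes with each control period).
- ctrl.capture(name): name is "scene" or "top" or "wrist"; returns the picture (420x560x3 uint8, red, green, blue); there is no depth.
- ctrl.camera_model(name): a dict with "camera_matrix" (3x3 intrinsics, pixels), "T" (4x4, takes a point from camera to world coordinates). Camera axes: x right, y down, z forward; pixel columns grow to the right and rows downward; lengths in m; the calibration is good to about 2 mm. A picture is of the moment at which its call begins: read the wrist's pose just before it. camera_model takes no time and is no camera call; for the wrist camera it gives the pose at the moment of the call.
- ctrl.job_done(): hands the job in, once; it reports no verdict.
The state is a dict: "time_s": time; "q": joint angles; "joint_velocities": joint speeds; "joint_efforts": joint torques, N m; "tool_pos": TCP position; "eef_rot": TCP orientation; "contact_force": force on the tool from outside, world axes, zero at the start; "wrist_torque": the same for the moment, N m; "width": opening from 0.0 (shut) to 1.0 (fully open).
Only numpy, scipy, OpenCV 4.12 (cv2) and the standard library are available. Lean on these libraries where they do the work, as an engineer would, in place of code of your own. Each camera call takes 0.05 s, during which the arm holds its last target.

### The job

On the soldering hearth stand three green strip shavers; one has the red-handled gauge blade lying in its gap. Turn the screw on top of that shaver clockwise until its shoe has come down on the blade and the blade just drags: pressed lightly, not clamped. Leave the blade in the gap and let go of the screw.

Things in the scene. Friction and masses are not known exactly. Their poses are not given: they have to be found in the camera images.
- set_screw (a joint): Screw of the shaver with the blade, rad, clockwise from above; starts at 0.3 to 0.8, ends at 2.4, stays where left (0.06 N m friction). At 0 its bar grip lies along the steel bed and the blade, at 1.57 across them, in line with the green bridge. 1 rad lowers the shoe 5 mm: it meets the blade at 1.3; the blade just drags at 1.4 to 1.75 (best 1.55), is clamped past 1.8. The touch cannot be felt.
- set_bar (a point): Centre of the black bar grip on that screw, on its vertical axis, 136 mm above the table: the grip height. Bar 56 mm long along this point's x axis (turns with the screw), 14 mm wide along y, 117 to 151 mm above the table, white patch at its +x end; it does not rise or sink. Bridge below: 115 x 36 mm, top at 103 mm. The three shavers are bolted down, centres at least 160 mm apart.
- gauge_blade: Steel gauge blade, tongue 120 x 20 x 5 mm, with a red handle 56 x 30 x 16 mm at its +x end, away from the robot. Lies loose on the bed of its shaver (28 mm above the table), through the gap under the bridge; not to be handled. Origin under the tongue, within 7 mm of the screw axis; x along the blade, z up.
- set_shoe: Dark steel shoe, 22 x 50 x 11 mm, that the screw lowers onto the blade; it hangs on springs (1500 N/m) below a bright block between the two columns. Origin on the screw axis, 39.5 mm below the shoe's underside; z up.
Mind the look-alikes: they are no part of the job. What is shaped like the part that bears set_screw but blue or orange is not meant.

How it is judged:
At the end, for the whole second after the job is handed in: The shoe of the shaver presses on the gauge blade with 0.3 to 4 N (screw at about 1.35 to 1.8 rad), the blade still lies in the gap within 20 mm of where it was, blade and screw are at rest and the screw is released (contact force between set_shoe and gauge_blade between 0.3 and 4 N and distance of gauge_blade from where it was at the start of the episode below 0.02 m and linear speed of gauge_blade below 0.02 m/s and velocity of joint set_screw between -0.05 and 0.05 rad/s); the robot touches nothing.
It also fails if it takes over 32 s, if anything falls off the work surface, if the arm or the gripper's body presses on something with over 40 N, if the wrist force passes 120 N, or if a joint passes its speed limit or range.

## Working session

There is one attempt and no reset: what is moved stays moved. The work goes in short steps, Python scripts to look and compute and a shell command to move; the robot and the scene stay as the last step left them, time stands still between calls to the robot, and variables do not carry over. Pictures are saved under pics/ and viewed, and the job is handed in when it is done.

```bash
mkdir -p pics; ls; python3 - <<'E'
from station import ctrl
import cv2
s=ctrl.get_state();print(s)
for n in("scene","top","wrist"):
    m=ctrl.camera_model(n);print(n,m)
    cv2.imwrite(f"pics/{n}0.png",ctrl.capture(n)[:,:,::-1])
E
```

```text
pics
{'time_s': 0.0, 'q': array([-1.32370050e+00,  3.09052170e-01,  1.63518565e+00, -9.55964288e-06,
        1.19972151e+00, -6.97312876e-02]), 'joint_velocities': array([-0.00059911, -0.00107032,  0.00068507, -0.00040933,  0.00054833,
        0.00081392]), 'joint_efforts': array([ 1.15505878e-03, -4.15250945e+01, -2.76663011e+01, -1.88633148e-04,
        1.02445664e-02, -6.72869334e-07]), 'tool_pos': array([ 0.19444703, -0.593012  ,  0.19151826]), 'eef_rot': array([-3.13923111e+00, -1.56018530e-04,  3.16830411e-01]), 'contact_force': array([ 0.24255641,  0.52660162, -0.30704277]), 'wrist_torque': array([-0.0380697 , -0.00720448,  0.05621947]), 'width': 1.0013043955051522}
scene {'camera_matrix': array([[523.54735516,   0.        , 279.61402304],
       [  0.        , 523.54735516, 209.84798746],
       [  0.        ,   0.        ,   1.        ]]), 'T': array([[-0.07541961,  0.77243148, -0.63060406,  1.34494733],
       [ 0.9971364 ,  0.06194626, -0.04337809, -0.16851053],
       [ 0.00555696, -0.63206983, -0.77489151,  1.26920023],
       [ 0.        ,  0.        ,  0.        ,  1. 
[... 169 characters left out ...]
 ,   1.        ]]), 'T': array([[ 0.02830138, -0.98455027,  0.17279989,  0.14243544],
       [-0.99957377, -0.0291133 , -0.00216544, -0.21692864],
       [ 0.00716276, -0.17266496, -0.98495457,  1.62436643],
       [ 0.        ,  0.        ,  0.        ,  1.        ]])}
wrist {'camera_matrix': array([[295.55220805,   0.        , 276.94377911],
       [  0.        , 295.55220805, 206.78638479],
       [  0.        ,   0.        ,   1.        ]]), 'T': array([[ 0.31129663, -0.90296973, -0.2962095 ,  0.26999256],
       [-0.95031015, -0.2965223 , -0.09478994, -0.56876452],
       [-0.00224028,  0.31099868, -0.9504077 ,  0.37351855],
       [ 0.        ,  0.        ,  0.        ,  1.        ]])}
```

View pics/scene0.png

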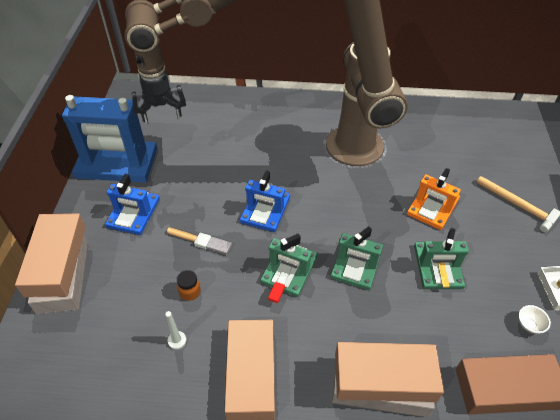

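View pics/top0.png

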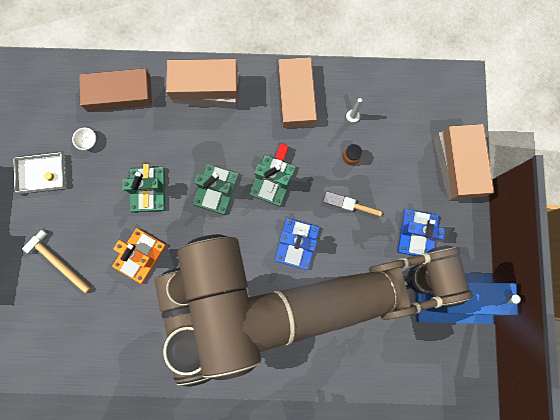

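View pics/wrist0.png

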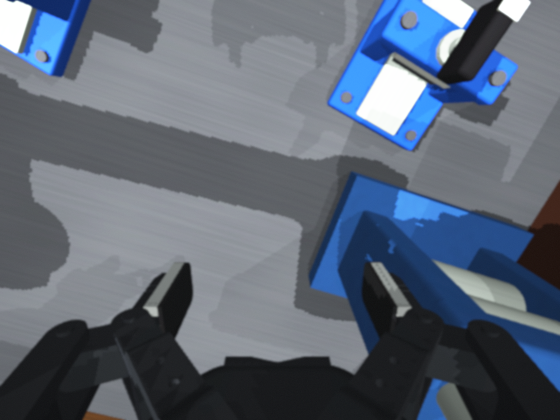

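The target is the green shaver with the red handle, at about (274,176) in top and (288,262) in scene. I'll enlarge both.

```bash
python3 - <<'E'
import cv2,numpy as np
a=cv2.imread("pics/top0.png")[135:215,235:315];b=cv2.imread("pics/scene0.png")[225:305,250:330]
cv2.imwrite("pics/z1.png",np.hstack([cv2.resize(x,(400,400),interpolation=cv2.INTER_CUBIC) for x in(a,b)]))
E
```

```text
(no output)
```

View pics/z1.png

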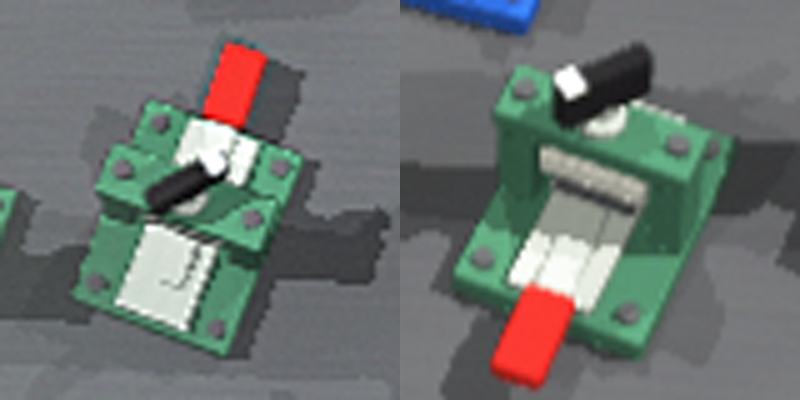

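```bash
cat > h.py <<'E'
import numpy as np,cv2
from station import ctrl
def ray(m,uv,z):
    K,T=m["camera_matrix"],m["T"]
    d=T[:3,:3]@np.linalg.solve(K,[uv[0],uv[1],1]);o=T[:3,3]
    return o+d*(z-o[2])/d[2]
def proj(m,P):
    K,T=m["camera_matrix"],m["T"];c=K@(T[:3,:3].T@(np.array(P)-T[:3,3]));return c[:2]/c[2]
E
python3 - <<'E'
from h import *
t=ctrl.camera_model("top");s=ctrl.camera_model("scene")
zt=lambda x,y:(235+x/5,135+y/5)
zs=lambda x,y:(250+(x-400)/5,225+y/5)
a,b=ray(t,zt(122,168),.105),ray(t,zt(252,218),.105);print("bridge bolts top",a,b,(a+b)/2)
a2,b2=ray(s,zs(525,88),.105),ray(s,zs(678,145),.105);print("scene",a2,b2,(a2+b2)/2)
p,q=ray(t,zt(150,192),.151),ray(t,zt(220,155),.151);print("bar top",p,q,(p+q)/2)
p,q=ray(s,zs(562,85),.151),ray(s,zs(642,55),.151);print("bar scene",p,q,(p+q)/2)
d=a-b;print("bridge yaw",np.degrees(np.arctan2(d[1],d[0])))
d=a2-b2;print("bridge yaw",np.degrees(np.arctan2(d[1],d[0])))
st=ctrl.get_state();print(st["tool_pos"],np.degrees(st["eef_rot"]))
E
```

```text
bridge bolts top [ 0.5417505  -0.15379788  0.105     ] [ 0.51105912 -0.23877703  0.105     ] [ 0.52640481 -0.19628745  0.105     ]
scene [ 0.51359692 -0.23753599  0.105     ] [ 0.54454324 -0.15256691  0.105     ] [ 0.52907008 -0.19505145  0.105     ]
bar top [ 0.51470161 -0.17378749  0.151     ] [ 0.53993439 -0.21695703  0.151     ] [ 0.527318   -0.19537226  0.151     ]
bar scene [ 0.54297589 -0.21560309  0.151     ] [ 0.5201281  -0.17475768  0.151     ] [ 0.531552   -0.19518038  0.151     ]
bridge yaw 70.14212486353345
bridge yaw -110.0119684864669
[ 0.19448483 -0.59321395  0.19180053] [-1.79895541e+02 -7.89727607e-03  1.81492861e+01]
```

```bash
cat >> h.py <<'E'
from scipy.spatial.transform import Rotation as R
def togo(P,yaw):
    st=ctrl.get_state();r=R.from_euler("xyz",st["eef_rot"])
    w=R.from_euler("xyz",[np.pi,0,np.radians(yaw)])
    print("shift mm",r.inv().apply(np.array(P)-st["tool_pos"])*1e3,"turn deg",np.degrees((r.inv()*w).as_rotvec()),st["tool_pos"],np.degrees(st["eef_rot"]),st["time_s"])
E
python3 -c "
from h import *
togo([.528,-.1955,.25],120)"
```

```text
shift mm [ 440.81567835 -274.1445155   -57.6390019 ] turn deg [-6.83651297e-02 -9.85435458e-02 -1.01850675e+02] [ 0.19448483 -0.59321395  0.19180053] [-1.79895541e+02 -7.89727607e-03  1.81492861e+01] 0.15
```

```bash
python3 -m pendant '[[[0,0,-50,0,0,0,-1],[44,-27,-58,0,0,-10,-1],[88,-55,-58,0,0,-20,-1],[132,-82,-58,0,0,-30,-1],[176,-110,-58,0,0,-40,-1],[220,-137,-58,0,0,-50,-1],[264,-164,-58,0,0,-60,-1],[308,-192,-58,0,0,-70,-1],[352,-219,-58,0,0,-80,-1],[396,-247,-58,0,0,-90,-1],[441,-274,-58,0,0,-100,-1],[441,-274,-58,0,0,-102,-1],[441,-274,-58,0,0,-102,-1],[441,-274,-58,0,0,-102,-1]]]'
python3 - <<'E'
from h import *
import pickle
st=ctrl.get_state();m=ctrl.camera_model("wrist")
im=ctrl.capture("wrist");cv2.imwrite("pics/w1.png",im[:,:,::-1]);pickle.dump(m,open("w1.pkl","wb"))
print(st["q"],st["tool_pos"],st["eef_rot"]);print(proj(m,[.528,-.1955,.151]))
E
```

```text
time_s: 1.9
tool_pos: [0.5275, -0.1972, 0.2506]
eef_rot: [-3.141, -0.0, 2.095]
contact_force: [-0.4, 0.4, -0.5]
width: 0.999
[-4.34823580e-01  1.40443385e-01  1.71942503e+00 -4.85782619e-04
  1.28225775e+00 -9.58462747e-01] [ 0.52748134 -0.19721984  0.25058924] [-3.14090496e+00 -1.68967618e-04  2.09457379e+00]
[278.83604354 193.96432736]
```

View pics/w1.png

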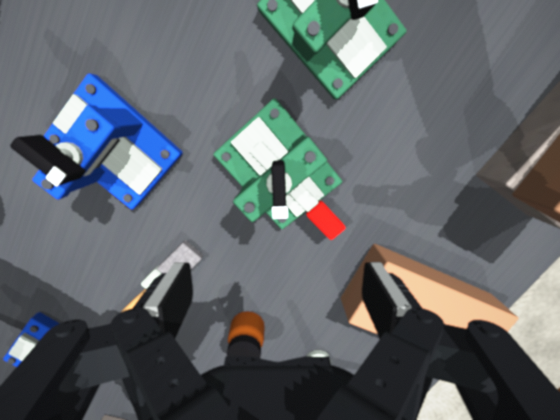

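The bar stands at about (279,190), upright between the jaws with its white end low; the bridge bolts are at about (311,157) and (249,207). Next I measure these closely.

```bash
python3 - <<'E'
import cv2
a=cv2.imread("pics/w1.png")[90:250,200:360]
cv2.imwrite("pics/z2.png",cv2.resize(a,(600,600),interpolation=cv2.INTER_CUBIC))
E
```

```text
(no output)
```

View pics/z2.png

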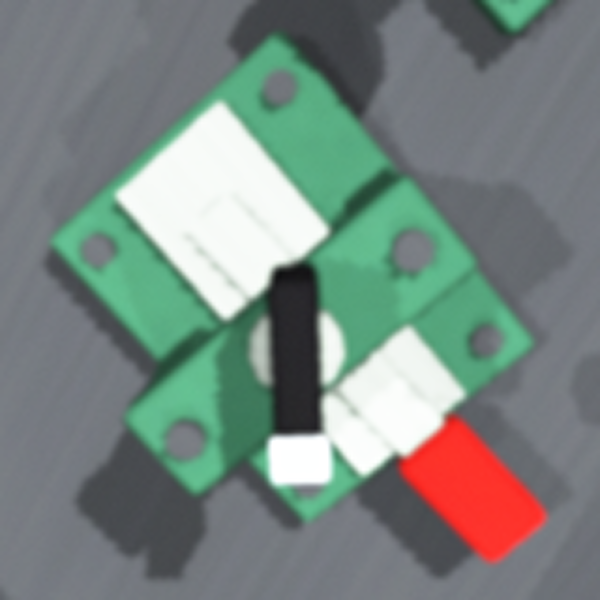

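```bash
python3 - <<'E'
from h import *
import pickle
m=pickle.load(open("w1.pkl","rb"));f=160/600
z=lambda x,y:(200+x*f,90+y*f)
a,b=ray(m,z(413,250),.105),ray(m,z(184,440),.105);print(a,b,(a+b)/2,np.degrees(np.arctan2(*(a-b)[1::-1])))
p,q=ray(m,z(294,268),.151),ray(m,z(299,484),.151);d=q-p;print(p,q,(p+q)/2,np.degrees(np.arctan2(d[1],d[0])),np.linalg.norm(d))
# base bolts
for c in[(279,88),(98,250),(486,341)]:print(ray(m,z(*c),.012))
a,b=ray(m,z(115,197),.028),ray(m,z(228,320),.028);print("bed edge",np.degrees(np.arctan2(*(b-a)[1::-1])))
a,b=ray(m,z(402,462),.044),ray(m,z(492,562),.044);print("handle",np.degrees(np.arctan2(*(b-a)[1::-1])))
togo([.528,-.195,.117],120)
E
```

```text
[ 0.54310732 -0.15224975  0.105     ] [ 0.51267164 -0.23783903  0.105     ] [ 0.52788948 -0.19504439  0.105     ] 70.42453429452064
[ 0.5115096 -0.167897   0.151    ] [ 0.54205079 -0.21790993  0.151     ] [ 0.5267802  -0.19290347  0.151     ] -58.589008838599845 0.058600831831250914
[ 0.48595979 -0.13372323  0.012     ]
[ 0.45575567 -0.2186272   0.012     ]
[ 0.60205663 -0.17474274  0.012     ]
bed edge -18.422723907418654
handle -18.600575507000496
shift mm [  1.74230091   1.61294125 133.67429347] turn deg [-0.02565063 -0.00536945  0.00380297] [ 0.52753255 -0.19729631  0.25067484] [-1.79974350e+02 -5.37030128e-03  1.20003802e+02] 1.95
```

```bash
python3 -m pendant '[[[2,1.5,50,0,0,0,-1],[2,1.5,95,0,0,0,-1],[2,1.5,120,0,0,0,-1],[2,1.5,134,0,0,0,-1],[2,1.5,134,0,0,0,-1],[2,1.5,134,0,0,0,-1]]]'
python3 - <<'E'
from h import *
togo([.528,-.195,.117],120)
cv2.imwrite("pics/w2.png",ctrl.capture("wrist")[:,:,::-1])
E
```

```text
time_s: 2.7
tool_pos: [0.5298, -0.1945, 0.1183]
eef_rot: [3.14, 0.002, 2.096]
contact_force: [0.2, 0.3, 0.1]
width: 0.999
shift mm [ 0.49760904 -1.77336267  1.28204199] turn deg [0.09141759 0.13038896 0.11516371] [ 0.52978043 -0.19453917  0.118286  ] [1.79908713e+02 1.30480696e-01 1.20115060e+02] 2.7
```

View pics/w2.png

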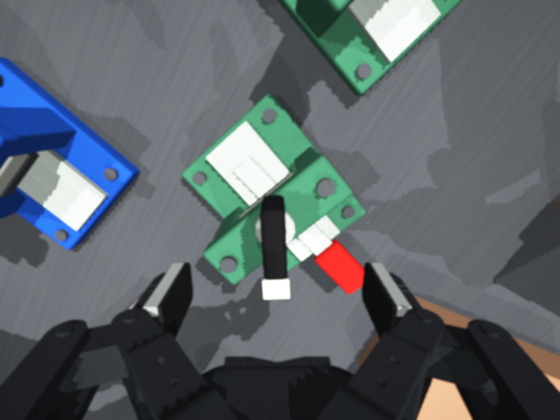

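The bar (x≈275) lies about midway between the pads (190 and 364). I nudge it and close.

```bash
python3 -m pendant '[[[0.5,-1.3,1,0,0,0,-1],[0.5,-1.3,1,0,0,0,0],[0.5,-1.3,1,0,0,0,1],[0.5,-1.3,1,0,0,0,1],[0.5,-1.3,1,0,0,0,1],[0.5,-1.3,1,0,0,0,1],[0.5,-1.3,1,0,0,0,1],[0.5,-1.3,1,0,0,0,1]]]'
python3 - <<'E'
from h import *
togo([.528,-.195,.117],71.4)
print(ctrl.get_state()["wrist_torque"])
cv2.imwrite("pics/w3.png",ctrl.capture("wrist")[:,:,::-1])
E
```

```text
time_s: 3.75
tool_pos: [0.5273, -0.1939, 0.1157]
eef_rot: [-3.142, -0.0, 2.097]
contact_force: [-0.2, -0.0, 0.1]
width: -0.0
shift mm [-1.31780936  0.06557028 -1.25173079] turn deg [-3.47272210e-03 -4.11541060e-03  4.87470775e+01] [ 0.52728138 -0.19389329  0.11574839] [-1.79998579e+02 -5.02688095e-03  1.20147078e+02] 3.75
[ 0.00800754 -0.04948263 -0.01444145]
```

View pics/w3.png

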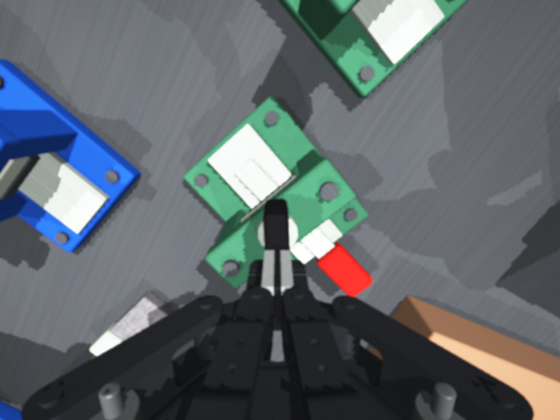

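```bash
python3 - <<'E'
from h import *
m=ctrl.camera_model("wrist")
for P in([.528,-.195,.136],[.528,-.195,.151],[.528+.028*.5,-.195-.028*.866,.151],[.528-.028*.5,-.195+.028*.866,.151]):print(proj(m,P))
p=ctrl.get_state()["tool_pos"];print(proj(m,p),proj(m,p+[0,0,.019]))
a=cv2.imread("pics/w3.png")[190:390,200:360]
cv2.imwrite("pics/z3.png",cv2.resize(a,(480,600),interpolation=cv2.INTER_CUBIC))
cv2.imwrite("pics/s3.png",cv2.resize(ctrl.capture("scene")[200:320,210:370,::-1],(800,600),interpolation=cv2.INTER_CUBIC))
E
```

```text
[277.72734859 251.20677782]
[277.77561685 263.41518177]
[277.62003472 306.00271369]
[277.94853902 216.08115551]
[277.56522768 235.71417868] [277.60493318 248.3234068 ]
```

View pics/z3.png

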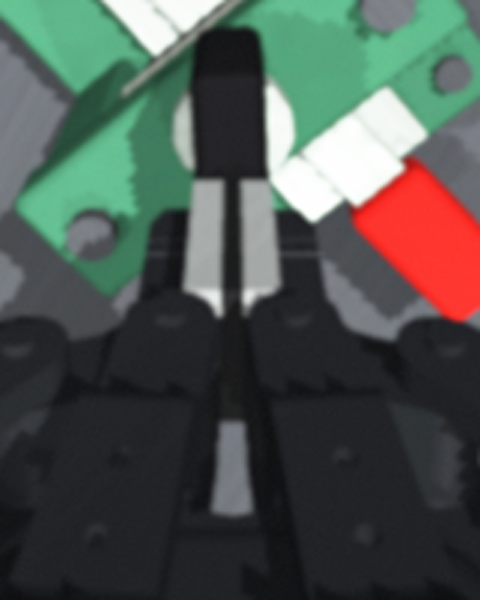

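View pics/s3.png

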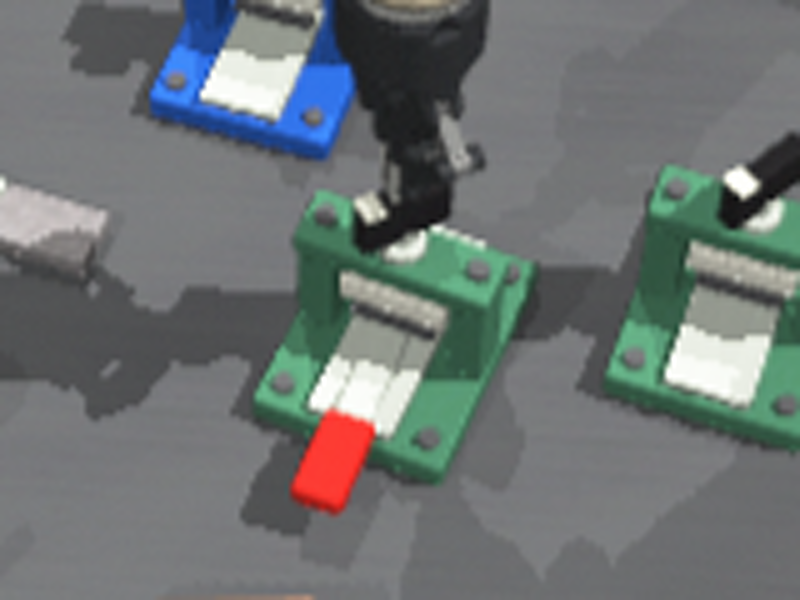

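```bash
python3 - <<'E'
from h import *
m=ctrl.camera_model("wrist");K,T=m["camera_matrix"],m["T"]
st=ctrl.get_state();r=R.from_euler("xyz",st["eef_rot"])
Tt=np.eye(4);Tt[:3,:3]=r.as_matrix();Tt[:3,3]=st["tool_pos"];C=np.linalg.inv(Tt)@T;print(C.round(3))
def pt(P): # tool-frame point to pixel
    c=K@(C[:3,:3].T@(np.array(P)-C[:3,3]));return (c[:2]/c[2]).round(1)
for z in(0,-.013,-.019,-.032,-.04,-.05):
  print(z,"front",pt([.011,.0425,z]),"back",pt([-.011,.0425,z]),"mid front shut",pt([.011,0,z]), pt([-.011,0,z]))
print(st["time_s"],st["contact_force"],st["wrist_torque"],st["joint_efforts"])
E
python3 - <<'E'
import cv2,numpy as np
a=cv2.imread("pics/w2.png")[230:390,100:460]
cv2.imwrite("pics/z4.png",cv2.resize(a,(800,356),interpolation=cv2.INTER_CUBIC))
E
```

```text
[[-0.    -0.951 -0.31   0.08 ]
 [ 1.     0.    -0.001 -0.   ]
 [ 0.001 -0.31   0.951 -0.182]
 [ 0.     0.     0.     1.   ]]
0 front [342.3 220.4] back [340.1 250.7] mid front shut [277.6 220.4] [277.6 250.7]
-0.013 front [346.8 227.8] back [344.2 259.9] mid front shut [277.7 227.8] [277.6 259.9]
-0.019 front [349.  231.7] back [346.3 264.5] mid front shut [277.7 231.7] [277.7 264.5]
-0.032 front [354.4 240.8] back [351.4 275.7] mid front shut [277.7 240.8] [277.7 275.7]
-0.04 front [358.2 247.2] back [354.8 283.4] mid front shut [277.7 247.2] [277.7 283.4]
-0.05 front [363.5 256. ] back [359.6 294.1] mid front shut [277.8 256. ] [277.8 294.1]
3.85 [ 0.98380055 -0.29426604  0.56114243] [-0.0767741   0.01732177 -0.00246972] [ 6.44123884e-04 -3.72801805e+01 -2.49268878e+01 -2.27255687e-04
  9.31673094e-04  9.11116729e-07]
```

View pics/z4.png

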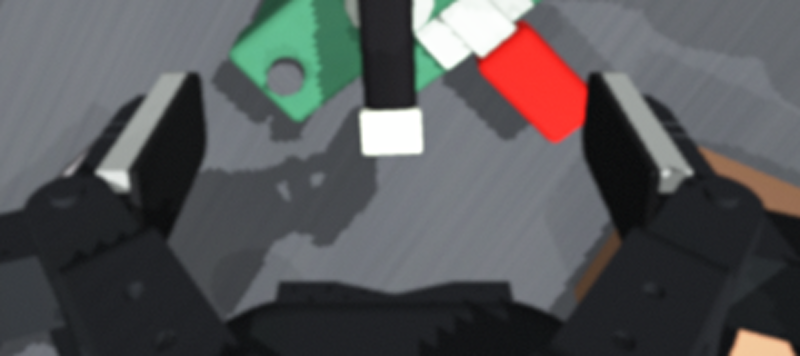

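```bash
python3 - <<'E'
from h import *
m=ctrl.camera_model("scene");t=ctrl.camera_model("top")
p=np.array([.19444703,-.593012,.19151826]);r=R.from_euler("xyz",[-3.1392,0,.31683])
a=cv2.imread("pics/scene0.png")[60:140,110:220];a=cv2.resize(a,(770,560),interpolation=cv2.INTER_CUBIC)
for z,c in((0,(0,0,255)),(-.013,(0,255,255)),(-.053,(0,255,0)),(-.019-.054,(255,0,255))):
  for y in(.0425,-.0425,0):
    u=proj(m,p+r.apply([0,y,z]));cv2.circle(a,tuple(int(v) for v in ((u-[110,60])*7)),5,c,-1)
cv2.imwrite("pics/z5.png",a)
E
```

```text
(no output)
```

View pics/z5.png

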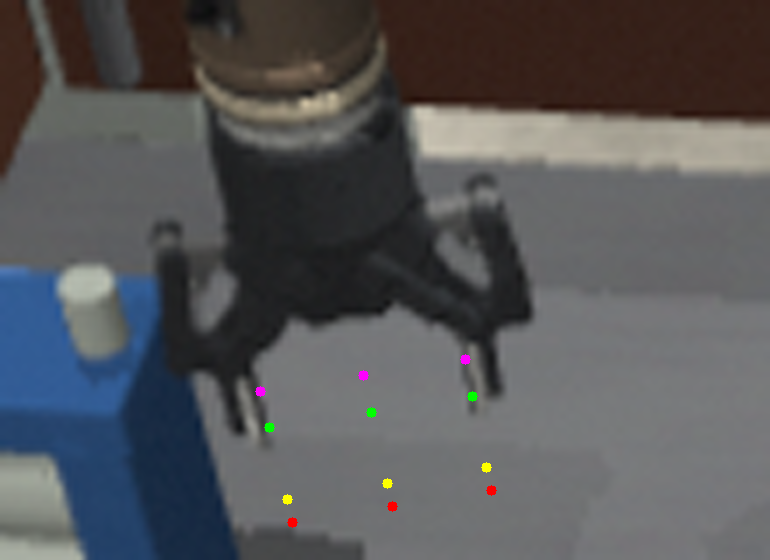

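The state puts the TCP about 42 mm beyond the real fingertips: the wrist picture (pad corners) and the scene picture (tips at the green dots, not the red or yellow ones) agree. So the jaws shut above the bar. I'll open, go 42 mm lower, and check before closing.

```bash
python3 -m pendant '[[[0,0,0,0,0,0,-1],[0,0,0,0,0,0,-1],[0,0,0,0,0,0,-1],[0,0,0,0,0,0,-1],[0,0,0,0,0,0,-1],[0,0,20,0,0,0,-1],[0,0,35,0,0,0,-1],[0,0,41,0,0,0,-1],[0,0,41,0,0,0,-1],[0,0,41,0,0,0,-1]]]'
python3 - <<'E'
from h import *
togo([.528,-.195,.075],120)
cv2.imwrite("pics/w6.png",ctrl.capture("wrist")[:,:,::-1])
cv2.imwrite("pics/s6.png",cv2.resize(ctrl.capture("scene")[200:320,210:370,::-1],(800,600),interpolation=cv2.INTER_CUBIC))
E
```

```text
time_s: 5.1
tool_pos: [0.5278, -0.1942, 0.0753]
eef_rot: [3.141, 0.001, 2.097]
contact_force: [-0.4, 0.5, -0.7]
width: 1.002
shift mm [-0.82674868 -0.26155357  0.29353698] turn deg [0.03303376 0.04698148 0.15028504] [ 0.52781065 -0.19415361  0.07529301] [1.79967028e+02 4.70247517e-02 1.20150272e+02] 5.1
```

View pics/w6.png

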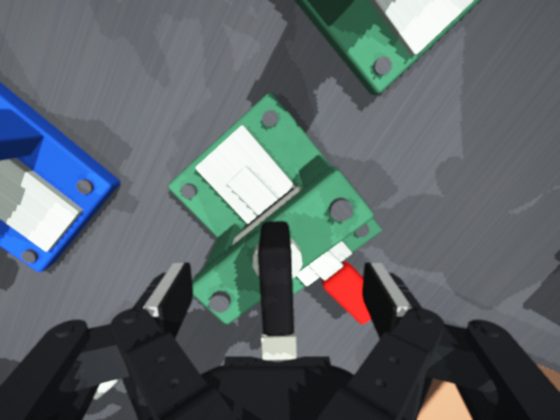

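View pics/s6.png

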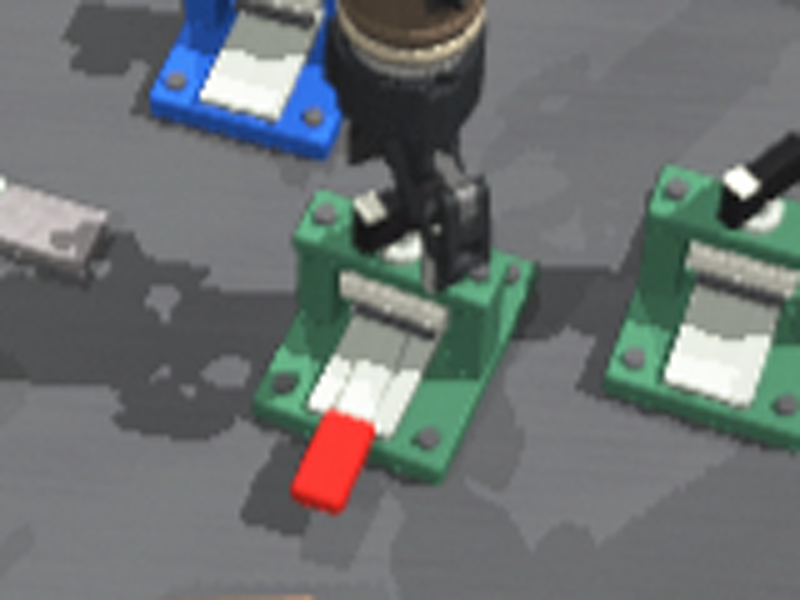

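The bar (275–280, 222–358) is now between the pads at pad level. Closing.

```bash
python3 -m pendant '[[[0,0,0,0,0,0,0],[0,0,0,0,0,0,1],[0,0,0,0,0,0,1],[0,0,0,0,0,0,1],[0,0,0,0,0,0,1],[0,0,0,0,0,0,1],[0,0,0,0,0,0,1]]]'
python3 - <<'E'
from h import *
togo([.528,-.195,.075],71.4)
cv2.imwrite("pics/w7.png",ctrl.capture("wrist")[:,:,::-1])
E
```

```text
time_s: 6.08
tool_pos: [0.5275, -0.1938, 0.075]
eef_rot: [3.141, 0.0, 2.097]
contact_force: [0.6, 2.3, 2.2]
width: 0.154
shift mm [-1.28986116 -0.16881077 -0.03705538] turn deg [ 2.28029150e-02 -7.58580976e-03  4.87476409e+01] [ 0.52749818 -0.19379983  0.07496296] [1.79976813e+02 2.42604397e-03 1.20147641e+02] 6.075
```

View pics/w7.png

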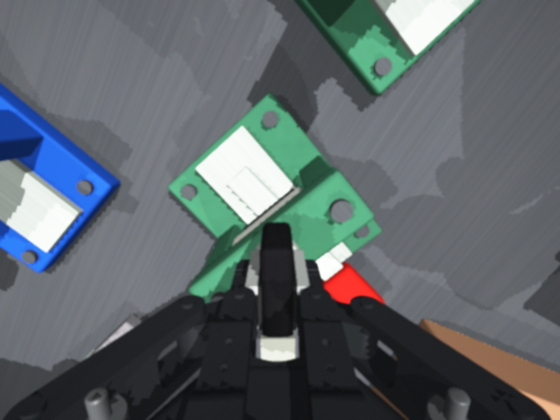

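Gripped (opening 13 mm). Turning clockwise.

```bash
python3 -m pendant '[[[0,0,0,0,0,6,1],[0,0,0,0,0,12,1],[0,0,0,0,0,18,1],[0,0,0,0,0,24,1],[0,0,0,0,0,30,1],[0,0,0,0,0,36,1],[0,0,0,0,0,42,1],[0,0,0,0,0,46,1],[0,0,0,0,0,48.5,1],[0,0,0,0,0,48.5,1],[0,0,0,0,0,48.5,1],[0,0,0,0,0,48.5,1]]]'
python3 - <<'E'
from h import *
togo([.528,-.195,.075],71.4)
print(ctrl.get_state()["wrist_torque"])
cv2.imwrite("pics/w8.png",ctrl.capture("wrist")[:,:,::-1])
E
```

```text
time_s: 7.62
tool_pos: [0.5279, -0.1938, 0.075]
eef_rot: [3.14, -0.001, 1.251]
contact_force: [3.7, 1.9, 1.2]
width: 0.155
shift mm [-1.14036722  0.4481256  -0.02621775] turn deg [ 0.06940655 -0.030537    0.25686866] [ 0.52793356 -0.19377654  0.07497384] [ 1.79930525e+02 -3.03813098e-02  7.16568871e+01] 7.625
[ 0.38945341 -0.42161302  0.03685169]
```

View pics/w8.png

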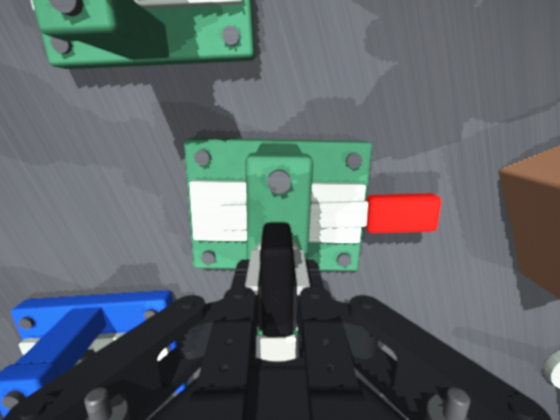

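The bar now lies in line with the bridge (both along x≈278). Releasing and rising straight up.

```bash
python3 -m pendant '[[[0,0,0,0,0,0,0.5],[0,0,0,0,0,0,0],[0,0,0,0,0,0,-1],[0,0,0,0,0,0,-1],[0,0,0,0,0,0,-1],[0,0,0,0,0,0,-1],[0,0,-20,0,0,0,-1],[0,0,-50,0,0,0,-1],[0,0,-90,0,0,0,-1],[0,0,-130,0,0,0,-1],[0,0,-150,0,0,0,-1],[0,0,-150,0,0,0,-1],[0,0,-150,0,0,0,-1]]]'
python3 - <<'E'
from h import *
import pickle
m=ctrl.camera_model("wrist");im=ctrl.capture("wrist");pickle.dump(m,open("w9.pkl","wb"))
cv2.imwrite("pics/w9.png",im[:,:,::-1])
cv2.imwrite("pics/z9.png",cv2.resize(im[90:250,200:360,::-1],(600,600),interpolation=cv2.INTER_CUBIC))
cv2.imwrite("pics/s9.png",cv2.resize(ctrl.capture("scene")[200:320,210:370,::-1],(800,600),interpolation=cv2.INTER_CUBIC))
E
```

```text
time_s: 9.3
tool_pos: [0.5265, -0.1935, 0.2235]
eef_rot: [-3.14, -0.0, 1.251]
contact_force: [-0.4, -0.1, 0.1]
width: 0.998
```

View pics/z9.png

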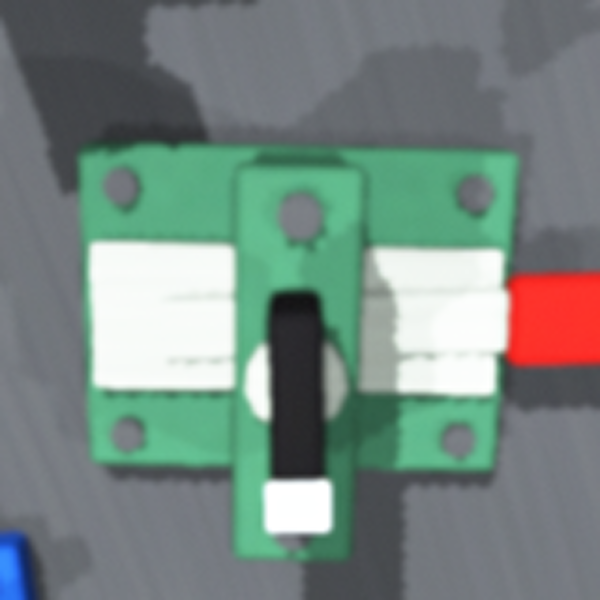

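View pics/s9.png

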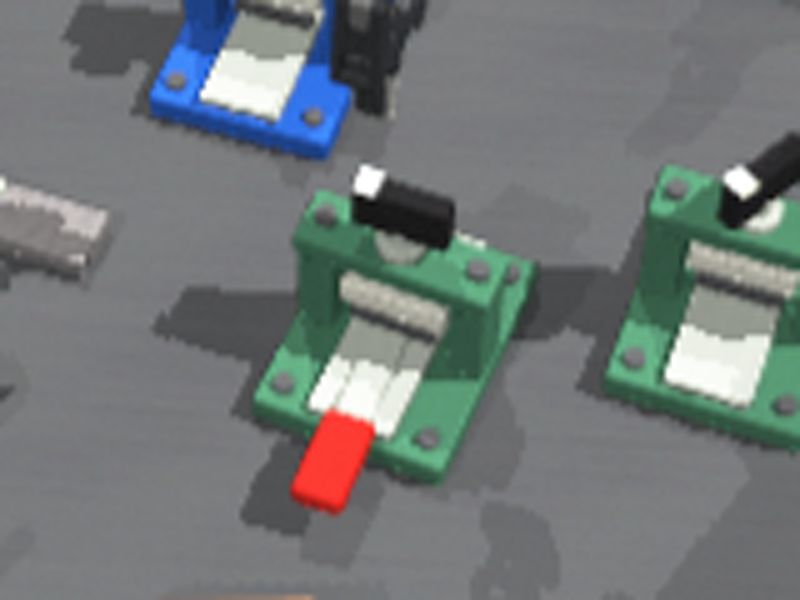

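The bar is clear of the gripper, its white end at (298,506), in line with the bridge bolts (301,217) and (295,540). The handle has not moved. I'll put a number on the angle.

```bash
python3 - <<'E'
from h import *
import pickle
m=pickle.load(open("w9.pkl","rb"));f=160/600
z=lambda x,y:(200+x*f,90+y*f)
an=lambda a,b:np.degrees(np.arctan2(*(b-a)[1::-1]))
bar=an(ray(m,z(296,300),.151),ray(m,z(298,530),.151))
br=[an(ray(m,z(249,170),.103),ray(m,z(235,555),.103)),an(ray(m,z(364,170),.103),ray(m,z(350,555),.103))]
bed=an(ray(m,z(93,387),.028),ray(m,z(495,395),.028))
print(bar,br,bed,"screw rad via bridge",1.571-np.radians(bar-np.mean(br)),"via bed",np.radians(bed-bar))
s=ctrl.get_state();print(s["time_s"],s["contact_force"])
a=cv2.imread("pics/scene0.png");b=ctrl.capture("scene")[:,:,::-1]
for i in(a,b):
    k=cv2.inRange(i,(0,0,180),(60,60,255));M=cv2.moments(k);print(M["m10"]/M["m00"],M["m01"]/M["m00"])
E
```

```text
-107.74843159487764 [np.float64(-111.13078524581096), np.float64(-109.2862007794686)] -19.500159492579215 screw rad via bridge 1.528063828458771 via bed 1.5402229073809657
9.4 [-0.48953067  0.17092467 -0.11719824]
276.1764705882353 291.72727272727275
276.2386363636364 291.7556818181818
```

Screw at about 1.53–1.54 rad, blade unmoved. Handing in.

```bash
python3 -c "
from station import ctrl
print(ctrl.job_done())"
```

```text
the job is handed in; nothing more can be done
None
```

I turned the screw on the green shaver with the red-handled blade clockwise by about 48.5°, from about 0.7 rad to about 1.53 rad. Then I let go, rose 150 mm clear and handed the job in at about 9.4 s.

- **Screw angle:** the last wrist picture gave 1.53 rad measured against the bridge and 1.54 rad against the bed. Both are within the "just drags" range (best 1.55).
- **Blade:** the red handle moved less than 0.1 px in the scene view, so the blade is where it was.
- **Release:** the gripper is fully open, with only sensor noise on the force reading.
- **Not checked:** the 0.3–4 N press on the blade can't be measured, so it is inferred from the screw angle. No verdict was given.

**First grasp failed:** the gripper shut on nothing above the bar. The pictures showed the real fingertips about 42 mm behind the TCP position that the state reports. I went 41 mm lower, and the second grasp held, with the opening at about 13 mm on the 14 mm bar. Nothing was disturbed by the miss.

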